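Shut and latch the shoe compartment

TASK

Close up the ash shoe compartment on the bench: with the fingertips push its drop-down front panel up until it is fully shut, then push the steel latch lever on its top over towards the front, past its centre, so that it snaps down and hooks over the panel. Only push, gently: do not grip the latch or the panel, leave the coin jar, door stopper and boot toes where they are, and finish with the hand clear of everything.

Things in the scene. Friction and masses are not known exactly. Their poses are not given: they have to be found in the camera images.
- box: Fixed low shoe compartment of light ash on the bench: 240 deep (its x), 400 wide (its y), 180 high. Origin at the centre of its underside; its x axis points from its front to its back, away from the robot, z up; turned up to 0.3 rad. The carcass front is the plane x = -120 in its frame. The top board bears the latch and, more than 80 to either side of it, a jar and a door stopper
- panel (a joint): Angle (rad) of the drop-down front panel: 0 = shut, upright on a firm stop; grows as its top drops out towards the robot, to 1.5. Ash board 16 thick, 396 wide, top edge 178 above the bench when shut; hinge along y at x = -120, z = 20 in the compartment's frame. The hinge is stiff, so it stays where left; pushing its upper edge takes 4 to 8 N
- panel_edge (a point): The middle of the top outer edge of the panel (the edge towards the robot); lies at x = -136, y = 0, z = 178 in the frame of the compartment when shut
- latch (a joint): Angle (rad) of the latch lever: 0 = thrown back (open), 1.9 = hooked down over the shut panel. Sprung over centre at 0.95: short of that it springs back, past it it snaps forward and stays at 1.9. A level push on the lip takes 4 to 8 N. If the panel is not within some 10 mm of shut, the hook misses it
- latch_pivot (a point): Axis of the latch lever, along the compartment's y, 18 above the top board (198 above the bench), at x = -85, y = 0 in the compartment's frame, between steel cheeks on an 80 x 46 base plate; a small spring strut lies behind it, up to 30 above the board. When hooked, the lever's arm lies level to the front and its hook hangs in front of the panel
- latch_lip (a point): Middle of the rolled lip (10 across) at the elbow of the latch lever, 56 from the pivot: a finger pushes here. Its x axis runs along the arm to the pivot. Bright steel strap 24 wide, 4 thick, with a 38 long hook bent square beyond the elbow. Thrown back, the arm leans 19 degrees to the rear of upright (lip 53 above, 18 behind the pivot), the hook pointing forward, to 67 above the pivot
- jar_mid (a point): Bystander: sealed glass coin jar, 72 across, 116 high, on the top board; point half-way up
- stopper_mid (a point): Bystander: chrome door stopper with a rubber top, 48 across, 54 high, on the top board; point half-way up
- boot_l_mid (a point): Bystander: hard plastic rain boot toe with a cedar block in it, 150 long, 80 wide, 88 high, on the bench beside the right end of the open panel; point half-way up
- boot_r_mid (a point): Bystander: the other boot toe of the pair, same size, before it; point half-way up

How it is judged (in metres and radians):
On the way, in this order (a step that is already met when the one before it is completed fails the run):
1. the front panel is pushed shut while the latch is still thrown back (value of joint panel below 0.05 rad and value of joint latch below 0.9 rad), for 0.2 s.
2. the latch is flipped past centre and snaps down over the panel (value of joint latch above 1.8 rad and value of joint panel below 0.04 rad), for 0.2 s.
At the end, for the whole second after the job is handed in: The panel is shut (within 0.04 rad, about 6 mm at its top edge) and the latch lever rests hooked over it (beyond 1.8 of 1.9 rad) (all of step 2 and velocity of joint latch below 0.1 rad/s); the robot touches nothing.
It fails at once if the latch is struck or squeezed (more than 60 N from the fingers) (contact force between the fingers and latch above 60 N).
It fails at once if the latch strap is taken between the fingers (y of the grasp point in the frame of latch_lip between -0.013 and 0.013 m and ((x of the grasp point in the frame of latch_lip between -0.008 and 0.055 m and z of the grasp point in the frame of latch_lip between -0.008 and 0.008 m) or (x of the grasp point in the frame of latch_lip between -0.008 and 0.008 m and z of the grasp point in the frame of latch_lip between -0.05 and 0.008 m)) and contact force between the fingers and latch above 0.5 N).
It fails at once if the panel is rammed (more than 80 N from the fingers) (contact force between the fingers and panel above 80 N).
It fails at once if the panel is taken between the fingers (x of the grasp point in the frame of panel_edge between 0 and 0.016 m and z of the grasp point in the frame of panel_edge between -0.15 and 0.017 m and y of the grasp point in the frame of panel_edge between -0.2 and 0.2 m and contact force between the fingers and panel above 0.5 N).
It fails at once if a bystander is lifted, carried or shoved more than 25 mm (distance of any of jar_mid, stopper_mid, boot_l_mid, boot_r_mid from where it was at the start of the episode above 0.025 m).
It also fails if it takes over 56 s, if anything falls off the work surface, if the arm or the gripper's body presses on something with over 40 N, if the wrist force passes 120 N, or if a joint passes its speed limit or range.

ROBOT

A 6-joint arm with a two-finger parallel gripper is mounted at the origin on the work surface. World frame = base frame: x ahead of the robot, y to its left, z up, the work surface at z = 0. Lengths are in mm, angles in degrees, forces in N, time in s.
With the tool pointing down it reaches from about 350 to 850 mm from the base axis. Payload 8.1 kg.
Tool frame: the origin (TCP) lies between the finger pads; the fingertips stand 22 mm ahead of it and the grasp point (between the pads) lies 3 mm ahead of it; z points along the fingers, y is the line along which they close (so a half turn about z gives the same grasp; the last joint's range is limited). The gripper opens to 85 mm and grips with 20 to 120 N. Pads are 22 mm wide; open, the fingers measure 114 mm over their backs; the gripper's body (76 mm by 85 mm) begins 54 mm behind the grasp point. The pads swing forward as they close: fully open they stand 13 mm farther back than shut.
Start: joints at [-79.492, 7.471, 85.268, -0, 87.261, -4.893], TCP at [159.365, -578.453, 231.892] pointing down, gripper open.
Joint ranges: [-169.43, 169.43], [-51.17, 129.36], [1.28, 143.12], [-76.62, 256.62], [0, 156.53], [-152.29, 152.29]. Speed limits (degrees/s): [136.94, 136.94, 159.86, 180, 180, 180].

INTERFACE

Orientations are given as [roll, pitch, yaw] about the fixed x, y, z axes, in that order (R = Rz(yaw) Ry(pitch) Rx(roll)).
In Python, from bench import sense, snapshot, calibration, hand_in gives the robot as it stands.
- The arm moves only by the shell command python3 -m crank 'ROWS' [FORCE]. ROWS is JSON, a list of rows, each a list of 5 numbers: the shift along the tool's x, y, z in cm, then the turn about the tool's z in rad, then the finger opening in cm, from 0 to 8.54. A call has 1 to 20 rows; each row is the pose to reach, as a shift and turn from the pose commanded when the call began, along the tool's axes at that moment; what a row does not reach only later rows make up. A row lasts 1/10 s, in which the tool goes at most 50 mm and 8.59 degrees, less where a joint would pass 70% of its speed; a pose out of reach is approached as far as the arm can. A call with a gripper value outside its range is refused whole. The fingers move at their own pace and stop on an object; FORCE is the grip in N (left out, the last holds). Time passes only in rows, so rows that repeat a pose let the fingers close. It gives the time, the measured TCP pose, the force, the opening and the grip force at its end, in the units of the state.
- sense(): the state, without advancing time (a new reading comes with each control period).
- snapshot(name): name is "side" or "top"; returns (picture, depth): 384x512x3 uint8, red, green, blue; 384x512 float32, mm along the optical axis (not along the pixel's ray), 0 where there is no reading.
- calibration(name): a dict with "fovy" (degrees; the focal length in pixels is half the picture's height over the tangent of half this angle, whatever the lens; pixels are square), "cx", "cy" (the principal point, pixels), "rvec" (rotation vector, rad) and "tvec" (3), from world to camera coordinates, as OpenCV has them. Camera axes: x right, y down, z forward; pixel columns grow to the right and rows downward; lengths in mm; the calibration is good to about 2 mm. A picture is of the moment at which its call begins. calibration takes no time and is no camera call.
- hand_in(): hands the job in; it is judged then, once.
The state is a dict: "time": time; "joint_pos": joint angles; "qd": joint speeds; "joint_efforts": joint torques, N m; "tool_pos": TCP position; "tcp_rot": TCP orientation; "ft_force": force on the tool from outside, world axes, zero at the start; "wrist_torque": the same for the moment, N m; "finger_gap": finger opening in mm; "grip_force": force on a finger pad.
Only numpy, scipy, OpenCV 4.12 (cv2) and the standard library are available. Lean on these libraries where they do the work, as an engineer would, in place of code of your own. Each camera call takes 0.05 s, during which the arm holds its last target. There are 200 camera calls.

## Working session

There is one attempt and no reset: what is moved stays moved. The work goes in short steps, Python scripts to look and compute and a shell command to move; the robot and the scene stay as the last step left them, time stands still between calls to the robot, and variables do not carry over. Pictures are saved under pics/ and viewed, at most 10 in all, crops included, and the job is handed in when it is done.

```bash
mkdir -p pics
cat > h.py <<'E'
import numpy as np, cv2
from bench import sense, snapshot, calibration
def cam(n):
    c=calibration(n); f=192/np.tan(np.radians(c["fovy"])/2)
    R=cv2.Rodrigues(np.array(c["rvec"],float))[0]; return f,c["cx"],c["cy"],R,np.array(c["tvec"],float)
def cloud(n,d):
    f,cx,cy,R,t=cam(n); v,u=np.mgrid[:384,:512]
    P=np.stack([(u-cx)/f*d,(v-cy)/f*d,d],-1)
    return (P-t)@R
def proj(n,p):
    f,cx,cy,R,t=cam(n); q=R@np.array(p,float)+t; return q[0]/q[2]*f+cx,q[1]/q[2]*f+cy
E
python3 - <<'E'
from h import *
for n in("side","top"):
    p,d=snapshot(n); cv2.imwrite(f"pics/{n}0.png",p[:,:,::-1]); np.save(f"{n}0.npy",d)
    f,cx,cy,R,t=cam(n); print(n,f,cx,cy,-R.T@t,R.T[:,2],calibration(n))
print(sense())
E
```

```text
side 447.6962318309565 257.0126701647226 196.33239427884126 [200.99726609 501.34755969 947.31081215] [ 0.31647904 -0.55072077 -0.77236497] {'fovy': 46.42532964170658, 'cx': 257.0126701647226, 'cy': 196.33239427884126, 'rvec': array([ 0.74363505, -2.70770179,  0.97414051]), 'tvec': array([419.05413835, 349.42968367, 944.16077905])}
top 359.55688022232704 254.82388985157672 195.4524531519451 [410.38267531 -62.97587317 918.08839919] [ 1.45709268e-01 -3.56207923e-04 -9.89327389e-01] {'fovy': 56.20359727304107, 'cx': 254.82388985157672, 'cy': 195.4524531519451, 'rvec': array([ 2.15338567, -2.13835757,  0.15810869]), 'tvec': array([-67.07078068, 539.31870971, 848.47100673])}
{'time': 0.1, 'joint_pos': array([-7.94930284e+01,  7.51005023e+00,  8.53228187e+01, -1.26639718e-03,
        8.72622924e+01, -4.89420258e+00]), 'qd': array([-0.06025284, -0.14241654, -0.18192784, -0.10681464, -0.0745021 ,
       -0.00416238]), 'joint_efforts': array([ 1.20329729e-03, -5.70952570e+01, -5.01940978e+01, -1.92695234e-04,
        8.09948804e-03, -4.66503423e-05]), 'tool_pos': array([ 159.25722869, -577.96531529,  230.95907366]), 'tcp_rot': array([-1.79905078e+02, -6.85855286e-03,  1.54012300e+01]), 'ft_force': array([-1.17804167,  0.88256418, -0.17441455]), 'wrist_torque': array([ 0.01368302,  0.01546332, -0.0047704 ]), 'grip_force': 0.0, 'finger_gap': 85.05938722330649}
```

View pics/side0.png

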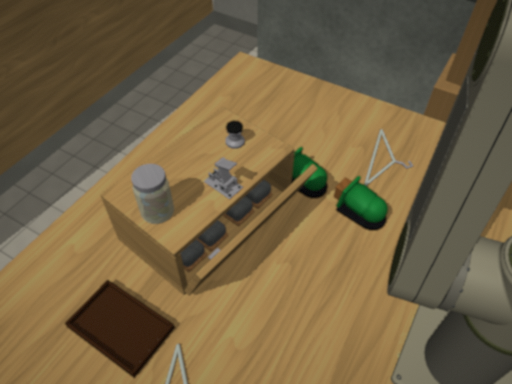

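View pics/top0.png

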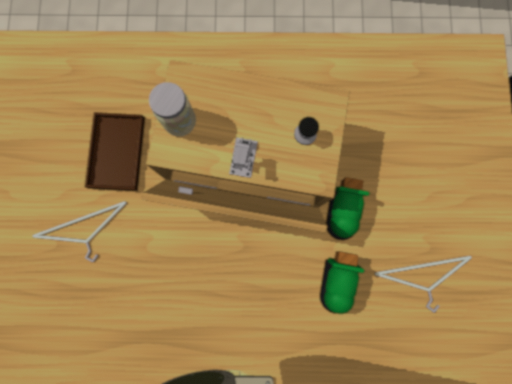

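The side view shows the box with its panel part open, with its right-hand upper corner at about (312,170), the latch at (222,180), the jar at (153,195) and the stopper at (234,135). In the top view the latch is at (244,157), the jar at (172,108), the stopper at (306,130), and the boots at (347,212) and (341,285).

```bash
python3 - <<'E'
from h import *
from scipy.optimize import least_squares
C=[]
for n in("side","top"):
    d=np.load(f"{n}0.npy"); P=cloud(n,d); ok=d>0
    m=ok&(abs(P[...,2]-180)<5)&(P[...,0]>300)
    m=cv2.morphologyEx(m.astype(np.uint8),cv2.MORPH_OPEN,np.ones((3,3)))
    k,l,s,_=cv2.connectedComponentsWithStats(m); i=1+np.argmax(s[1:,4])
    Q=P[l==i][:,:2].astype(np.float32); r=cv2.minAreaRect(Q); print(n,len(Q),r,P[l==i][:,2].mean()); print(cv2.boxPoints(r).round(1).tolist())
    C.append(P[ok])
A=np.vstack(C); np.save("A.npy",A)
E
python3 - <<'E'
import cv2,numpy as np
a=cv2.imread("pics/side0.png")[120:300,90:340]; b=cv2.imread("pics/top0.png")[70:250,130:380]
cv2.imwrite("pics/c0.png",cv2.resize(np.vstack([a]),None,fx=3.2,fy=3.2,interpolation=3))
E
```

```text
side 10435 ((666.075927734375, -49.14466857910156), (402.0135803222656, 243.0963134765625), 80.08917999267578) 179.3865098607704
[[511.70001220703125, -226.1999969482422], [751.2000122070312, -268.1000061035156], [820.4000244140625, 127.9000015258789], [580.9000244140625, 169.8000030517578]]
top 17600 ((668.46630859375, -49.201416015625), (400.02850341796875, 241.20504760742188), 80.18656921386719) 180.28792555753841
[[515.5, -225.6999969482422], [753.2000122070312, -266.79998779296875], [821.4000244140625, 127.30000305175781], [583.7000122070312, 168.39999389648438]]
```

View pics/c0.png

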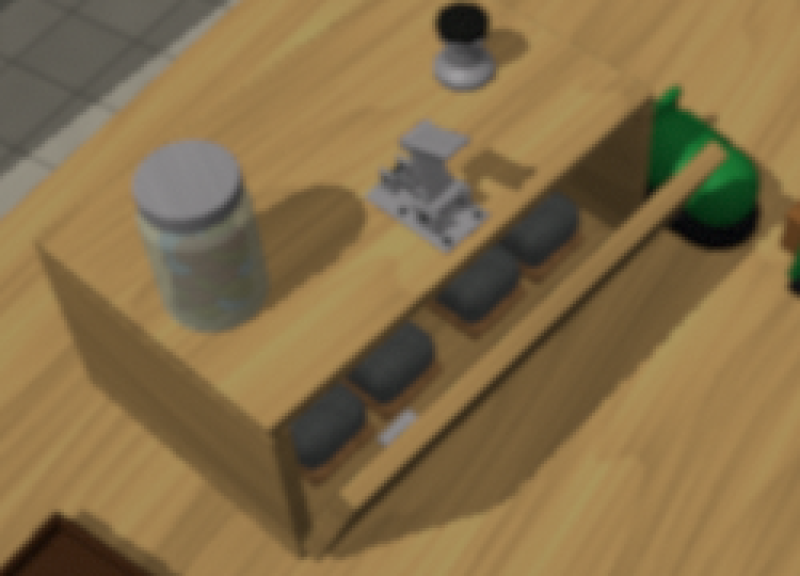

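```bash
cat >> h.py <<'E'
a=np.radians(-9.85); B0=np.array([667.5,-49.2,0]); RB=np.array([[np.cos(a),-np.sin(a),0],[np.sin(a),np.cos(a),0],[0,0,1]])
def tobox(p): return (np.asarray(p)-B0)@RB
def toworld(b): return RB@np.array(b,float)+B0
def go(b,yaw=-9.85):   # TCP target in box frame -> row in tool axes, from commanded~measured pose
    s=sense(); y=np.radians(s["tcp_rot"][2]); d=toworld(b)-s["tool_pos"]
    X=np.array([np.cos(y),np.sin(y),0]);Y=np.array([np.sin(y),-np.cos(y),0])
    return np.round([d@X/10,d@Y/10,-d[2]/10,-np.radians(yaw)+y],3)
E
python3 - <<'E'
from h import *
A=np.load("A.npy"); b=tobox(A)
def st(n,m): q=b[m]; print(n,len(q),q.min(0).round(),q.max(0).round(),np.median(q,0).round())
x,y,z=b.T
st("jar",(z>188)&(y>70)&(abs(x)<130)&(y<210)); st("stop",(z>188)&(y<-60)&(y>-210)&(abs(x)<130)); st("latch",(z>188)&(abs(y)<60)&(abs(x)<130))
st("lip",(z>240)&(abs(y)<60)&(abs(x)<130))
# panel profile
for lo in (-100,0,100):
    m=(abs(y-lo)<15)&(x<-121)&(x>-280)&(z>30)
    q=b[m]
    for h in range(30,190,15):
        w=q[(q[:,2]>=h)&(q[:,2]<h+15)]
        if len(w): print(lo,h,len(w),w[:,0].min().round(),w[:,0].max().round())
st("boots",(z>25)&(x<-125)&(y<-150)&(y>-300)&(x>-420))
print(go([-260,75,300]),go([-260,75,130]))
E
```

```text
jar 3665 [-53. 113. 188.] [ 19. 185. 299.] [-31. 150. 283.]
stop 891 [ -23. -143.  188.] [ 24. -94. 237.] [  -3. -116.  232.]
latch 924 [-105.  -22.  188.] [-33.  23. 267.] [-81.   1. 234.]
lip 447 [-105.  -15.  240.] [-58.  14. 267.] [-81.   1. 258.]
-100 30 20 -129.0 -123.0
-100 45 19 -154.0 -129.0
-100 60 30 -159.0 -135.0
-100 75 23 -147.0 -141.0
-100 90 26 -172.0 -147.0
-100 105 34 -177.0 -153.0
-100 120 25 -165.0 -159.0
-100 135 36 -189.0 -165.0
-100 150 156 -193.0 -171.0
-100 165 67 -189.0 -121.0
0 30 20 -129.0 -123.0
0 45 25 -153.0 -129.0
0 60 28 -159.0 -135.0
0 75 21 -147.0 -141.0
0 90 33 -172.0 -147.0
0 105 25 -173.0 -152.0
0 120 30 -184.0 -158.0
0 135 35 -187.0 -165.0
0 150 154 -193.0 -171.0
0 165 80 -191.0 -121.0
0 180 1 -122.0 -122.0
100 30 18 -129.0 -123.0
100 45 30 -154.0 -129.0
100 60 20 -156.0 -135.0
100 75 23 -165.0 -141.0
100 90 24 -169.0 -147.0
100 105 61 -178.0 -144.0
100 120 39 -183.0 -147.0
100 135 25 -171.0 -165.0
100 150 173 -193.0 -170.0
100 165 82 -188.0 -121.0
100 180 1 -122.0 -122.0
boots 4906 [-366. -300.   25.] [-125. -150.  170.] [-256. -255.   72.]
[ 42.726 -55.355  -6.904   0.441] [ 42.726 -55.355  10.096   0.441]
```

```bash
python3 -m crank '[[0,0,-3,0.1,0],[0,0,-6.9,0.2,0],[5,-6.5,-6.9,0.441,0],[10,-13,-6.9,0.441,0],[15,-19.5,-6.9,0.441,0],[20,-26,-6.9,0.441,0],[25,-32,-6.9,0.441,0],[30,-38,-6.9,0.441,0],[34,-43,-6.9,0.441,0],[37,-47,-6.9,0.441,0],[40,-51,-6.9,0.441,0],[42,-54.5,-6.9,0.441,0],[42.7,-55.35,-6.9,0.441,0],[42.7,-55.35,-6.9,0.441,0],[42.7,-55.35,-6.9,0.441,0],[42.7,-55.35,-6.9,0.441,0],[42.7,-55.35,-6.9,0.441,0],[42.7,-55.35,-6.9,0.441,0]]' 40
python3 - <<'E'
from h import *
s=sense(); print(tobox(s["tool_pos"]),s["tcp_rot"],s["ft_force"]); print(go([-245,75,152]))
E
```

```text
time: 1.9
tool_pos: [423.7, 69.7, 300.2]
tcp_rot: [180.0, 0.1, -9.7]
ft_force: [0.8, 0.4, -0.4]
finger_gap: -0.2
grip_force: 0.0
[-260.56524881   75.48194313  300.20564055] [ 1.79963230e+02  9.52160900e-02 -9.65916234e+00] [ 0.82881344  0.3950999  -0.36745381]
[1.5560e+00 5.3000e-02 1.4821e+01 3.0000e-03]
```

Descend in front of the panel, then push in slowly.

```bash
python3 -m crank '[[0,0,3,0,0],[0,0,6,0,0],[0,0,9,0,0],[0,0,12,0,0],[0,0,14,0,0],[0.8,0,14.8,0,0],[1.5,0,14.8,0,0],[1.5,0,14.8,0,0],[1.5,0,14.8,0,0]]'
python3 - <<'E'
from h import *
p,d=snapshot("side"); cv2.imwrite("pics/s1.png",cv2.resize(p[100:340,90:410,::-1],None,fx=2.4,fy=2.4,interpolation=3))
P=tobox(cloud("side",d)[d>0]); x,y,z=P.T
s=sense(); print(tobox(s["tool_pos"]),s["ft_force"])
m=(abs(y-75)<35)&(z>100)&(z<230)&(x<-200)&(x>-290); print(m.sum(),P[m].min(0),P[m].max(0))
for h in range(100,230,10):
  w=P[m&(abs(z-h)<5)]
  if len(w): print(h,len(w),w.min(0).round(),w.max(0).round())
E
```

```text
time: 2.8
tool_pos: [439.4, 65.3, 153.9]
tcp_rot: [-180.0, -0.1, -9.9]
ft_force: [1.0, 0.9, 0.1]
finger_gap: 0.2
grip_force: 0.0
[-244.44083628   74.0262468   153.90455953] [ 0.45119137 -0.22109389 -0.68046077]
272 [-263.74264873   40.42395916  155.12277073] [-233.90107032  109.15249649  229.20705825]
160 17 [-258.   67.  155.] [-244.   87.  165.]
170 28 [-257.   67.  165.] [-250.   89.  175.]
180 22 [-257.   67.  175.] [-252.   88.  185.]
190 13 [-258.   60.  186.] [-253.   87.  194.]
200 51 [-261.   42.  196.] [-234.  103.  205.]
210 77 [-259.   40.  205.] [-236.  108.  215.]
220 46 [-264.   43.  215.] [-251.  109.  225.]
```

View pics/s1.png

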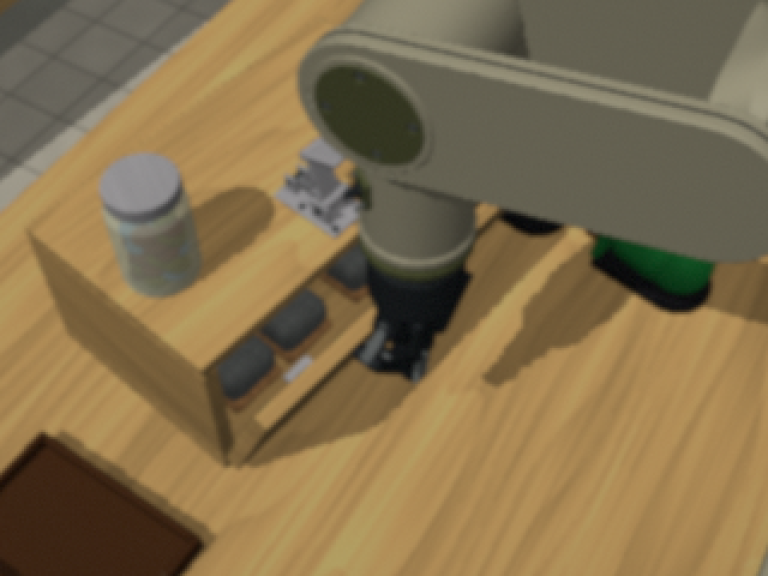

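The hand is in front of the panel's left half, fingertips below its edge at about (395,365), and the boots, jar and latch are clear of it. I start the push now.

```bash
python3 -m crank '[[0.5,0,0,0,0],[1,0,0,0,0],[1.5,0,0,0,0],[2,0,0,0,0],[2.5,0,0,0,0],[3,0,0,0,0],[3.5,0,0,0,0],[4,0,0,0,0],[4.5,0,-0.1,0,0],[5,0,-0.3,0,0],[5.5,0,-0.5,0,0],[6,0,-0.7,0,0],[6.5,0,-0.9,0,0],[7,0,-1.1,0,0],[7.5,0,-1.2,0,0],[8,0,-1.3,0,0],[8.4,0,-1.3,0,0],[8.7,0,-1.3,0,0]]'
python3 - <<'E'
from h import *
s=sense(); print(tobox(s["tool_pos"]),s["ft_force"])
p,d=snapshot("side")
P=tobox(cloud("side",d)[d>0]); x,y,z=P.T
for lo in(120,150,180):
  w=P[(abs(y-lo)<12)&(z>150)&(x<-119)&(x>-250)]; print(w[:,0].min(),w[:,2].max())
E
```

```text
time: 4.65
tool_pos: [524.7, 51.1, 166.0]
tcp_rot: [-180.0, 0.0, -9.9]
ft_force: [-4.4, 1.1, 2.5]
finger_gap: -0.0
grip_force: 2.4
[-157.82629102   74.42000292  166.00137012] [-4.40789856  1.11050254  2.49966107]
-249.99187549464654 594.0597940296633
-190.016780712834 580.1881748851483
-149.22793852960783 182.15552565497163
```

```bash
python3 -m crank '[[0.15,0,0,0,0],[0.3,0,0,0,0],[0.45,0,0,0,0],[0.6,0,0,0,0],[0.75,0,0,0,0],[0.85,0,0,0,0],[0.95,0,0,0,0],[1.0,0,0,0,0]]'; python3 -m crank '[[0.05,0,0,0,0],[0.1,0,0,0,0],[0.1,0,0,0,0]]'; python3 -m crank '[[0.05,0,0,0,0],[0.1,0,0,0,0],[0.1,0,0,0,0]]'
```

```text
time: 5.5
tool_pos: [534.5, 49.4, 165.9]
tcp_rot: [180.0, -0.0, -9.9]
ft_force: [-4.7, -0.2, 2.8]
finger_gap: 0.1
grip_force: 2.1
time: 5.8
tool_pos: [535.4, 49.2, 165.9]
tcp_rot: [-180.0, -0.0, -9.9]
ft_force: [-4.3, 1.8, 2.2]
finger_gap: -0.0
grip_force: 1.8
time: 6.1
tool_pos: [536.3, 49.1, 165.9]
tcp_rot: [180.0, 0.0, -9.9]
ft_force: [-4.9, 0.9, 3.7]
finger_gap: -0.3
grip_force: 2.4
```

```bash
for i in 1 2 3 4; do python3 -m crank '[[0.05,0,0,0,0],[0.1,0,0,0,0],[0.1,0,0,0,0]]' | egrep 'tool_pos|ft_'; done
```

```text
tool_pos: [536.3, 49.0, 165.8]
ft_force: [-10.7, 0.4, 6.9]
tool_pos: [536.3, 49.1, 165.8]
ft_force: [-15.5, 1.6, 11.5]
tool_pos: [536.4, 49.0, 165.8]
ft_force: [-21.4, 2.6, 15.6]
tool_pos: [536.5, 49.0, 165.8]
ft_force: [-28.4, 2.6, 19.2]
```

Firm stop reached: force rises with no motion, so the panel is shut. Back off, rise, look.

```bash
python3 -m crank '[[-1,0,0,0,0],[-3,0,0,0,0],[-5,0,-1,0,0],[-6,0,-5,0,0],[-6,0,-10,0,0],[-6,0,-14,0,0],[-6,0,-17.5,0,0],[-6,0,-17.5,0,0],[-6,0,-17.5,0,0]]'
python3 - <<'E'
from h import *
s=sense(); print(tobox(s["tool_pos"]),tobox([536.3,49,165.8]),s["ft_force"])
for n in("side","top"):
  p,d=snapshot(n)
  P=tobox(cloud(n,d)[d>0]); x,y,z=P.T
  for lo in(-120,-60,0,120,150,180):
    w=P[(abs(y-lo)<12)&(z>140)&(z<185)&(x<-119)&(x>-220)]
    if len(w): print(n,lo,len(w),w[:,0].min(),w[:,2].max())
  m=(z>240)&(z<275)&(abs(y)<30)&(x>-120)&(x<-30); print("lip",m.sum(),P[m].min(0),P[m].max(0)) if m.any() else 0
print(go([-36,0,345]),go([-36,0,257]))
E
```

```text
time: 8.2
tool_pos: [482.1, 58.5, 341.9]
tcp_rot: [-180.0, -0.2, -9.9]
ft_force: [-0.4, 0.5, -0.7]
finger_gap: 0.0
grip_force: 0.0
[-201.05219635   74.40660088  341.87630858] [-146.06499079   74.3081319   165.8       ] [-0.39632719  0.49809558 -0.73913892]
side -120 121 -138.55628650316245 182.8196640267619
side -60 132 -138.1066199670127 180.50927666812095
side 0 141 -138.47065262009798 182.3354188355757
side 120 169 -138.47159668860985 181.13825421298705
side 150 177 -139.30085263432355 181.3704339989927
side 180 192 -138.18767857103649 180.4763509203511
lip 32 [-103.99770086  -11.60256081  252.52411256] [-61.57465448   6.96727046 265.25192708]
top -120 120 -135.54454075985663 182.18848027881563
top -60 119 -135.90136273654738 180.9563049028812
top 0 119 -135.53070200678013 181.47668444293407
top 120 38 -135.38461851442082 182.05547440624443
lip 275 [-102.61633331  -12.84920681  247.25329563] [-58.12909216  12.98523296 266.09346194]
[16.621  7.416 -0.55  -0.   ] [16.621  7.416  8.25  -0.   ]
```

The depth data agree: the panel's outer edge is at x ≈ -136, shut. Now behind the latch and down.

```bash
python3 -m crank '[[4,2,-0.5,0,0],[8,4,-0.5,0,0],[12,6,-0.5,0,0],[16,7.4,-0.5,0,0],[17.2,7.4,-0.5,0,0],[17.2,7.4,-0.5,0,0],[17.2,7.4,2.5,0,0],[17.2,7.4,5,0,0],[17.2,7.4,7,0,0],[17.2,7.4,8.2,0,0],[17.2,7.4,8.2,0,0],[17.2,7.4,8.2,0,0]]'
python3 - <<'E'
from h import *
s=sense(); print(tobox(s["tool_pos"]),s["ft_force"])
p,d=snapshot("side"); cv2.imwrite("pics/s2.png",cv2.resize(p[80:320,90:410,::-1],None,fx=2.4,fy=2.4,interpolation=3))
E
```

```text
time: 9.5
tool_pos: [637.8, -43.5, 259.6]
tcp_rot: [-180.0, -0.0, -9.8]
ft_force: [-0.0, 0.2, 1.2]
finger_gap: 0.3
grip_force: 0.0
[-30.24223705   0.55580482 259.55355225] [-0.01598907  0.21518001  1.15592906]
```

View pics/s2.png

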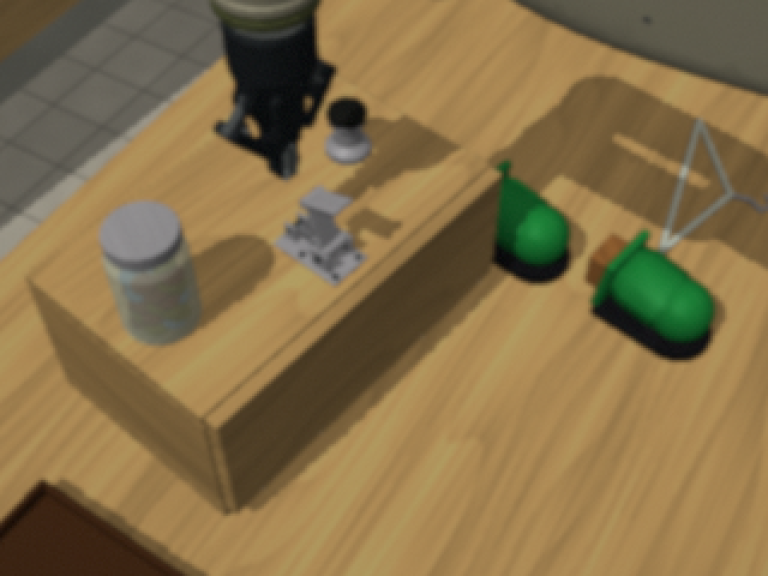

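The panel is shut. The fingertips, at about (287,172), stand right behind the latch lip at (325,200) and clear of the jar and stopper. Now I push it to the front.

```bash
python3 -m crank '[[-0.5,0,0,0,0],[-1,0,0,0,0],[-1.4,0,0,0,0],[-1.7,0,0,0,0],[-2,0,0,0,0],[-2.3,0,0,0,0],[-2.6,0,0,0,0],[-2.9,0,0,0,0],[-3.2,0,0,0,0],[-3.5,0,0,0,0],[-3.8,0,0,0,0],[-4.1,0,0,0,0]]'
python3 - <<'E'
from h import *
s=sense(); print(tobox(s["tool_pos"]),s["ft_force"])
E
```

```text
time: 10.75
tool_pos: [597.3, -36.7, 258.9]
tcp_rot: [180.0, 0.0, -9.9]
ft_force: [-0.2, -0.8, 0.9]
finger_gap: -0.1
grip_force: 0.0
[-71.29755969   0.32832175 258.87649044] [-0.22869931 -0.80921939  0.85190981]
```

Run:
```python
from h import *
p,d=snapshot("side"); cv2.imwrite("pics/s3.png",cv2.resize(p[80:240,150:350,::-1],None,fx=3.6,fy=3.6,interpolation=3))
P=tobox(cloud("side",d)[d>0]); x,y,z=P.T
for h in range(190,275,8):
  m=(abs(z-h)<4)&(abs(y)<25)&(x<-20)&(x>-160)
  if m.any(): print(h,m.sum(),P[m].min(0).round(),P[m].max(0).round())
print(sense()["ft_force"])
```

```text
190 51 [-102.  -18.  186.] [-35.  20. 194.]
198 123 [-97. -20. 194.] [-35.  21. 202.]
206 85 [-96. -20. 202.] [-34.  19. 210.]
214 28 [-85. -13. 210.] [-80.  13. 218.]
222 33 [-82. -12. 218.] [-76.  12. 226.]
230 23 [-79.  -5. 226.] [-74.  13. 234.]
238 20 [-77.  -2. 234.] [-70.  13. 242.]
246 9 [-73.   8. 243.] [-62.  14. 249.]
254 39 [-87. -12. 250.] [-63.  15. 258.]
262 87 [-105.  -11.  258.] [-65.  13. 266.]
270 36 [-84. -13. 266.] [-68.  15. 273.]
[ 0.09164581 -0.10883353  0.24030834]
```

View pics/s3.png

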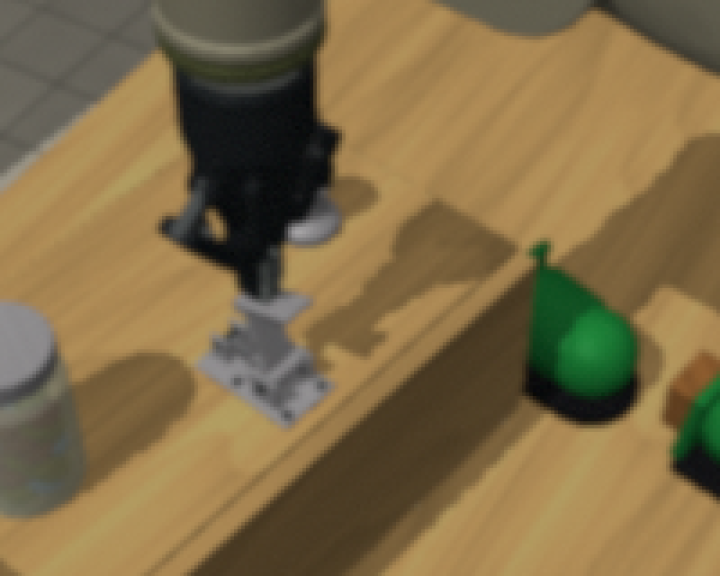

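Run:
```python
from h import *
for z in(237,250,260,270,280): print(z,proj("side",toworld([-30.2,.6,z])),"s2 tip~(209.6,151.7)", proj("side",toworld([-71.3,.3,z])),"s3 ~(%.1f,%.1f)"%(150+268/3.6,80+296/3.6))
p,d=snapshot("side"); c=cloud("side",d); B=tobox(c)
for v in range(144,170,2): print(v,[tuple(B[v,u].round().astype(int)) if d[v,u]>0 else 0 for u in (222,224,226)])
```

```text
237 (np.float64(208.86976874639925), np.float64(158.5389650815785)) s2 tip~(209.6,151.7) (np.float64(222.58407976866877), np.float64(167.38598688212113)) s3 ~(224.4,162.2)
250 (np.float64(208.42970813749906), np.float64(154.36655333122772)) s2 tip~(209.6,151.7) (np.float64(222.27983117607874), np.float64(163.23420829052307)) s3 ~(224.4,162.2)
260 (np.float64(208.08499507675765), np.float64(151.09817439421866)) s2 tip~(209.6,151.7) (np.float64(222.04142936903133), np.float64(159.9809754315918)) s3 ~(224.4,162.2)
270 (np.float64(207.73474340870484), np.float64(147.77728144036882)) s2 tip~(209.6,151.7) (np.float64(221.7991300322203), np.float64(156.67455685207847)) s3 ~(224.4,162.2)
280 (np.float64(207.3788185666013), np.float64(144.4025985821458)) s2 tip~(209.6,151.7) (np.float64(221.55283679933459), np.float64(153.31363753657627)) s3 ~(224.4,162.2)
144 [(np.int64(-90), np.int64(15), np.int64(329)), (np.int64(-89), np.int64(8), np.int64(324)), (np.int64(-84), np.int64(-2), np.int64(313))]
146 [(np.int64(-90), np.int64(16), np.int64(325)), (np.int64(-84), np.int64(4), np.int64(313)), (n
[... 891 characters left out ...]
0 [(np.int64(-80), np.int64(8), np.int64(272)), (np.int64(-84), np.int64(7), np.int64(274)), (np.int64(-84), np.int64(1), np.int64(270))]
162 [(np.int64(-80), np.int64(9), np.int64(266)), (np.int64(-84), np.int64(7), np.int64(267)), (np.int64(-85), np.int64(2), np.int64(264))]
164 [(np.int64(-77), np.int64(6), np.int64(256)), (np.int64(-84), np.int64(8), np.int64(263)), (np.int64(-86), np.int64(3), np.int64(260))]
166 [(np.int64(-81), np.int64(11), np.int64(257)), (np.int64(-85), np.int64(9), np.int64(258)), (np.int64(-89), np.int64(7), np.int64(259))]
168 [(np.int64(-74), np.int64(5), np.int64(241)), (np.int64(-87), np.int64(12), np.int64(256)), (np.int64(-94), np.int64(13), np.int64(261))]
```

The pushing fingertips passed above the hook (tip at ~(268,296), no force), so the real fingertips sit higher than the stated 22 mm ahead. I retreat and find the tip height from depth and a gentle touch on the bare board.

```bash
python3 -m crank '[[2,0,0,0,0],[5,0,0,0,0],[8,0,0,0,0],[9,0,0,0,0],[9,0,2.5,0,0],[9,0,4,0,0],[9,0,4,0,0],[9,0,4,0,0]]'
python3 - <<'E'
from h import *
s=sense(); t=tobox(s["tool_pos"]); print(t,s["ft_force"])
for n in("side","top"):
  p,d=snapshot(n); B=tobox(cloud(n,d)); x,y,z=B.reshape(-1,3).T; ok=d.ravel()>0
  for h in range(184,300,6):
    m=ok&(abs(z-h)<3)&(abs(y)<45)&(abs(x-t[0])<40)
    if m.any(): q=B.reshape(-1,3)[m]; print(n,h,m.sum(),q.min(0).round(),q.max(0).round())
E
```

```text
time: 11.65
tool_pos: [685.7, -52.0, 218.5]
tcp_rot: [180.0, 0.1, -9.9]
ft_force: [-0.1, -1.0, -0.1]
finger_gap: -0.1
grip_force: 0.0
[ 18.38862217   0.31273828 218.52308631] [-0.07300137 -1.04937882 -0.09025616]
side 184 89 [-19. -43. 181.] [ 58.  44. 183.]
side 220 7 [  5.  -7. 218.] [ 13.   7. 223.]
side 226 18 [  3. -11. 223.] [ 24.  14. 228.]
side 232 24 [  3. -12. 229.] [ 23.  15. 235.]
side 238 25 [  4. -13. 235.] [ 21.  15. 241.]
side 244 27 [  4. -14. 241.] [ 20.  15. 247.]
side 250 20 [  4.  -9. 247.] [ 14.  14. 252.]
side 256 15 [  4.  -9. 253.] [ 11.  16. 258.]
side 262 31 [  3. -30. 259.] [ 30.  29. 265.]
side 268 68 [  3. -33. 265.] [ 28.  34. 271.]
side 274 66 [  2. -41. 271.] [ 27.  40. 277.]
side 280 49 [ -0. -43. 277.] [ 31.  44. 283.]
side 286 56 [ -2. -45. 283.] [ 15.  43. 289.]
side 292 64 [ -1. -45. 289.] [ 17.  45. 295.]
side 298 52 [ -2. -43. 295.] [ 16.  45. 301.]
top 184 308 [-21. -36. 181.] [ 56.  45. 185.]
top 226 11 [  7. -11. 223.] [ 13.   6. 229.]
top 232 15 [  7. -13. 229.] [ 15.  13. 235.]
top 238 16 [  7. -13. 235.] [ 14.  13. 240.]
top 244 15 [  7. -13. 241.] [ 14.  13. 246.]
top 250 9 [  7. -13. 247.] [ 14.   6. 252.]
top 256 15 [  7.  -4. 253.] [ 19.   4. 259.]
top 262 15 [  5. -17. 259.] [ 13.  13. 265.]
top 268 34 [  5. -29. 265.] [ 14.  34. 271.]
top 274 90 [  4. -37. 271.] [ 26.  38. 277.]
top 280 33 [  6. -37. 277.] [ 21.  43. 283.]
top 286 42 [  2. -36. 283.] [ 15.  45. 289.]
top 292 61 [  1. -38. 289.] [ 20.  44. 295.]
top 298 35 [  1. -38. 295.] [ 15.  45. 301.]
```

The fingertips lie right at the reported TCP height, and the closed fingers span ±13 mm. I redo the approach with TCP at z = 241, and 15 mm off-centre so the strap is never on the grasp line.

```bash
python3 -m crank '[[0,0,-2.25,0,0],[-2,-1.5,-2.25,0,0],[-4.8,-1.5,-2.25,0,0],[-5.5,-1.5,-2.25,0,0],[-6,-1.5,-2.25,0,0],[-6.4,-1.5,-2.25,0,0],[-6.7,-1.5,-2.25,0,0],[-7,-1.5,-2.25,0,0],[-7.3,-1.5,-2.25,0,0],[-7.6,-1.5,-2.25,0,0],[-7.9,-1.5,-2.25,0,0],[-8.2,-1.5,-2.25,0,0]]'
python3 - <<'E'
from h import *
s=sense(); print(tobox(s["tool_pos"]),s["ft_force"],s["wrist_torque"])
E
```

```text
time: 12.95
tool_pos: [608.6, -23.6, 242.0]
tcp_rot: [180.0, -0.1, -9.9]
ft_force: [3.9, -1.6, 2.9]
finger_gap: 0.1
grip_force: 2.0
[-62.40538145  15.14237327 242.03338431] [ 3.89909293 -1.55795556  2.88801496] [-0.19339956 -0.60905098  0.04961669]
```

Contact at about 4 N; keep pushing.

```bash
python3 -m crank '[[-0.3,0,0,0,0],[-0.6,0,0,0,0],[-0.9,0,0,0,0],[-1.2,0,0,0,0],[-1.5,0,0,0,0],[-1.8,0,0.05,0,0],[-2.1,0,0.1,0,0],[-2.4,0,0.2,0,0],[-2.7,0,0.3,0,0],[-3,0,0.4,0,0],[-3,0,0.4,0,0]]'
python3 - <<'E'
from h import *
s=sense(); print(tobox(s["tool_pos"]),s["ft_force"],s["wrist_torque"])
E
```

```text
time: 14.05
tool_pos: [577.8, -18.0, 236.9]
tcp_rot: [-180.0, 0.1, -9.9]
ft_force: [0.9, 0.7, 0.7]
finger_gap: -0.2
grip_force: 0.3
[-93.74148259  15.41141484 236.9336108 ] [0.86309185 0.72490289 0.66556715] [-0.05568045 -0.09533958 -0.01322768]
```

```bash
python3 -m crank '[[-0.3,0,0,0,0],[-0.6,0,0,0,0],[-0.9,0,0,0,0],[-1.2,0,0,0,0],[-1.2,0,0,0,0]]'
python3 - <<'E'
from h import *
s=sense(); print(tobox(s["tool_pos"]),s["ft_force"])
p,d=snapshot("side"); B=tobox(cloud("side",d)[d>0]); x,y,z=B.T
for h in range(160,275,8):
  m=(abs(z-h)<4)&(abs(y)<13)&(x<-85)&(x>-175)
  if m.any(): print(h,m.sum(),B[m].min(0).round(),B[m].max(0).round())
E
```

```text
time: 14.55
tool_pos: [566.3, -16.0, 237.4]
tcp_rot: [-180.0, 0.0, -9.9]
ft_force: [0.7, -0.7, 0.0]
finger_gap: 0.1
grip_force: 0.0
[-105.40735561   15.37460179  237.43907545] [ 0.71614351 -0.65511244  0.01171842]
160 16 [-144.  -11.  157.] [-136.   13.  164.]
168 19 [-144.  -11.  164.] [-136.   13.  172.]
176 64 [-146.  -10.  172.] [-96.  13. 180.]
184 55 [-145.  -12.  180.] [-90.  13. 188.]
192 14 [-145.  -10.  188.] [-106.   11.  194.]
200 215 [-148.  -13.  196.] [-86.  13. 204.]
208 27 [-146.  -11.  204.] [-85.  12. 210.]
240 3 [-118.    4.  239.] [-114.   11.  243.]
248 5 [-118.    2.  245.] [-113.   12.  251.]
256 6 [-119.    2.  254.] [-113.   12.  259.]
264 6 [-118.    3.  261.] [-114.   11.  268.]
272 5 [-118.   10.  272.] [-115.   13.  276.]
```

The depth shows the arm level at z ≈ 200 and the hook hanging at x ≈ -144 in front of the panel. Retreat straight up and away.

```bash
python3 -m crank '[[0,0,-3,0,0],[0,0,-7,0,0],[0,0,-11,0,0],[-4,0,-13,0,0],[-8,0,-13,0,0],[-12,0,-13,0,0],[-12,0,-13,0,0],[-12,0,-13,0,0],[-12,0,-13,0,0]]'
python3 - <<'E'
from h import *
s=sense(); print(tobox(s["tool_pos"]),s["ft_force"],s["qd"].round(2))
for n in("side","top"):
  p,d=snapshot(n); cv2.imwrite(f"pics/{n}9.png",cv2.resize(p[50:320,80:400,::-1],None,fx=2.2,fy=2.2,interpolation=3))
E
```

```text
time: 15.5
tool_pos: [449.0, 4.3, 367.5]
tcp_rot: [-180.0, -0.0, -9.9]
ft_force: [0.6, -0.2, 1.6]
finger_gap: -0.3
grip_force: 0.0
[-224.43402647   15.357867    367.5230167 ] [ 0.55064823 -0.16360042  1.59535813] [-0.09  1.32 -0.45  0.06  0.09 -0.  ]
```

View pics/side9.png

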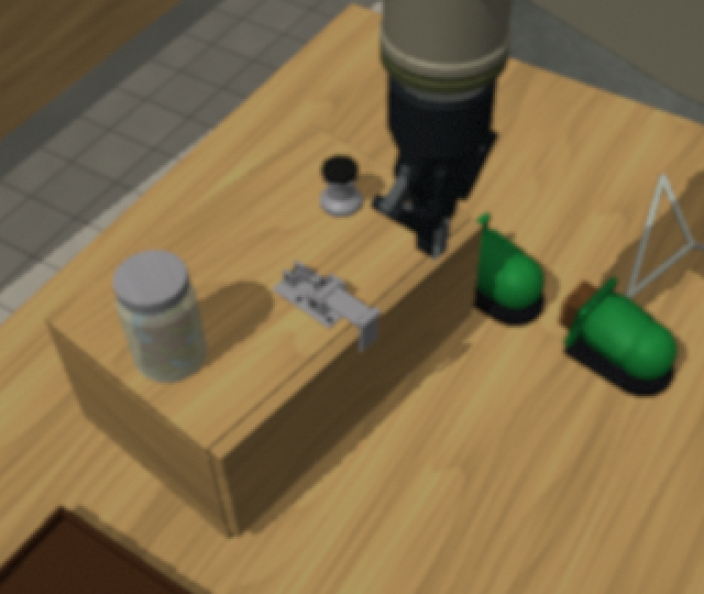

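The panel is shut and the latch is hooked over it, with the hook at (370,330). The jar, stopper and boots are in place, and the hand is clear.

```bash
python3 -m crank '[[0,0,0,0,0],[0,0,0,0,0],[0,0,0,0,0]]' | tail -3; python3 -c "
from bench import hand_in; print(hand_in())"
```

```text
ft_force: [-0.4, 0.3, 0.5]
finger_gap: -0.1
grip_force: 0.0
the job is handed in; nothing more can be done
None
```

I handed the job in at about 16 s of the 56 s allowed: the panel is pushed shut, the latch is snapped down and hooked over it, the bystanders look unmoved in the last picture, and the hand is clear; the hand-in gave no verdict.

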